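Catch the bottle stoppers from the dispenser

TASK

Pick up the deep steel dipper by its handle, hold it up close under the mouth of the stopper dispenser and push the dispenser's plate back with the dipper's side, so that the stop sinks and both white stoppers slide down the chute into the dipper. Then stand the dipper, with both stoppers in it, back on the bench about where you found it and let go. The stoppers are clean: do not let one fall on the bench, and do not touch them with the gripper.

Things in the scene. Friction and masses are not known exactly. Their poses are not given: they have to be found in the camera images.
- dipper: Round open steel pot, 108 mm across, 60 mm high, walls and floor 4 mm, 0.2 to 0.3 kg. Origin: centre of its underside, z up. A level flat-sided bar handle, 14 mm wide, 16 mm tall, runs along its own -x from 54 to 165 mm from the origin, centre line 45 mm above the underside. The shallow pan (26 mm high) with a like handle is the wrong one; either may be left or right.
- dispenser: Fixed white stand; steel chute tilted 38 deg. Origin: on the bench below the middle of the chute's lip, +x up the chute, mouth to -x. Lip 210 mm high, nothing below it but the push plate: upright, 80 mm wide, 105 to 160 mm high, face at x=-12 mm, slides to +x up to 45 mm on a 3 to 5 N spring. 22 mm of push sink the stop in the chute; push 25 to 40. Stoppers pass x=-30 to -50 mm at 155 mm height.
- stopper_a: White plastic bottle stopper, a squat round plug 28 mm across, 18 mm tall, 11 to 18 g. Origin: centre of its slightly narrower underside. Starts first in the chute, lying against the stop just above the lip.
- stopper_b: A second stopper like the first, starting behind it in the chute, which rises behind them to 365 mm above the bench (200 mm long).

How it is judged:
By the outcome, as a careful person would: the job done as asked, in the order asked, and still so for the second after the job is handed in, with the robot touching nothing.
It also fails if it takes over 45 s, if anything falls off the work surface, if the arm or the gripper's body presses on something with over 40 N, if the wrist force passes 120 N, or if a joint passes its speed limit or range.

ROBOT

A 6-joint arm with a two-finger parallel gripper is mounted at the origin on the work surface. World frame = base frame: x ahead of the robot, y to its left, z up, the work surface at z = 0. Lengths are in m, angles in degrees, forces in N, time in s.
With the tool pointing down it reaches from about 0.375 to 0.75 m from the base axis. Payload 9 kg.
Tool frame: the origin (TCP) lies between the finger pads; the fingertips stand bot.tcp_to_tips ahead of it and the grasp point (between the pads) lies 2 mm behind it (bot.tcp_to_tips is the distance from the TCP to the fingertips, in m); z points along the fingers, y is the line along which they close (so a half turn about z gives the same grasp; the last joint's range is limited). The gripper opens to 85 mm and grips with 20 to 120 N. Pads are 22 mm wide; open, the fingers measure 114 mm over their backs; the gripper's body (76 mm by 85 mm) begins 54 mm behind the grasp point. The pads swing forward as they close: fully open they stand 13 mm farther back than shut.
Start: joints at [-86.499, 5.964, 5.575, 89.605, 0, 77.527], TCP at [0.165, -0.577, 0.248] pointing down, gripper open.
Joint ranges: [-171.21, 171.21], [-48.23, 106.86], [-62.78, 66.21], [-105.2, 120.99], [-86.42, 89.51], [-180, 180]. Speed limits (degrees/s): [127.2, 127.2, 147.25, 180, 180, 180].

INTERFACE

Orientations are given as a 3x3 rotation matrix whose columns are the frame's x, y, z axes.
In Python, from cell import bot gives the robot as it stands.
- The arm moves only by the tool apply_moves, never from a script. Its argument "deltas" is a list of rows, each a list of 6 numbers: the shift along the tool's x, y, z in units of 0.5 m (1.0 is 0.5 m), then the turn, a rotation vector about the tool's x, y, z in units of 0.1 rad (1.0 is 0.1 rad). In form: [[x, y, z, wx, wy, wz], ...]. A call has 1 to 12 rows; each row shifts and turns the commanded pose from where the row before left it, along the tool's axes as they then stand; what a row does not reach is not made up. A row lasts 1/8 s, in which the tool goes at most 62.5 mm and 10.7 degrees, less where a joint would pass 70% of its speed; a pose out of reach is approached as far as the arm can. A call with a number of a shift or a turn outside -1 to 1 is refused whole. A call with a gripper value outside its range is refused whole. "fingers" is the opening, from -1 (shut) to 1 (fully open), so that 0 is half open, set as the call begins (left out, the last holds). The fingers move at their own pace and stop on an object; the grip force is fixed at half the most. Time passes only in rows, so rows that do not move let the fingers close. It gives the time, the measured TCP pose, the force, the opening and the grip force at its end, in the units of the state.
- bot.get_obs(): the state, without advancing time (a new reading comes with each control period).
- bot.grab_frame(name): name is "side" or "top"; returns the picture (400x640x3 uint8, red, green, blue); there is no depth.
- bot.camera_info(name): a dict with "vfov" (degrees; the focal length in pixels is half the picture's height over the tangent of half this angle, whatever the lens; pixels are square), "cx", "cy" (the principal point, pixels), "pose" (4x4, takes a point from camera to world coordinates). Camera axes: x right, y down, z forward; pixel columns grow to the right and rows downward; lengths in m; the calibration is good to about 2 mm. A picture is of the moment at which its call begins. camera_info takes no time and is no camera call.
- bot.close_job(): hands the job in; it is judged then, once.
The state is a dict: "clock": time; "qpos": joint angles; "qvel": joint speeds; "joint_torque": joint torques, N m; "ee_pos": TCP position; "orientation": TCP orientation; "force": force on the tool from outside, world axes, zero at the start; "moment": the same for the moment, N m; "opening": finger opening in m; "gripper_force": force on a finger pad.
Only numpy, scipy, OpenCV 4.12 (cv2) and the standard library are available. Lean on these libraries where they do the work, as an engineer would, in place of code of your own. Each camera call takes 0.05 s, during which the arm holds its last target. There are 200 camera calls.

## Working session

There is one attempt and no reset: what is moved stays moved. The work goes in short steps, Python scripts to look and compute and a tool call to move; the robot and the scene stay as the last step left them, time stands still between calls to the robot, and variables do not carry over. Pictures are saved under pics/ and viewed, at most 10 in all, crops included, and the job is handed in when it is done.

Besides the shell and the picture viewer there is one more tool, called after "Call:" as a command line: name --pt "numbers of a row" for each row, then --argument value for the rest. apply_moves: Moves the arm, as the interface text tells. Shifts and turns lie within -1 to 1; 1 stands for 0.5 m of shift or 0.1 rad of turn. Its arguments: {"type":"object","properties":{"deltas":{"type":"array","items":{"type":"array","items":{"type":"number"}}},"fingers":{"type":"number"}},"required":["deltas"]}

```bash
mkdir -p pics; ls
python3 - <<'E'
from cell import bot
import cv2
for n in("side","top"):
    cv2.imwrite(f"pics/{n}0.png",bot.grab_frame(n)[:,:,::-1]);i=bot.camera_info(n);print(n,i)
o=bot.get_obs();print(o['ee_pos'],o['orientation'],o['opening'],bot.tcp_to_tips)
E
```

```text
pics
side {'vfov': 56.10267231067841, 'cx': 318.5168962267689, 'cy': 196.60246743404565, 'pose': array([[ 0.96082343, -0.21596662,  0.17371458,  0.49613917],
       [-0.27715914, -0.7462517 ,  0.60521997, -0.51509421],
       [-0.00107251, -0.62965611, -0.77687324,  0.79483562],
       [ 0.        ,  0.        ,  0.        ,  1.        ]])}
top {'vfov': 42.27112906445969, 'cx': 327.47761094673365, 'cy': 201.2543312414322, 'pose': array([[-0.02119409, -0.99797365,  0.05999508,  0.57160285],
       [-0.99976585,  0.02141777,  0.0030876 , -0.02228024],
       [-0.0043663 , -0.05991559, -0.9981939 ,  1.28150164],
       [ 0.        ,  0.        ,  0.        ,  1.        ]])}
[ 0.16512259 -0.57654665  0.24762247] [[ 9.61392343e-01  2.75181321e-01 -6.11531186e-05]
 [ 2.75181200e-01 -9.61391660e-01  1.17605616e-03]
 [ 2.64836589e-04 -1.14747957e-03 -9.99999307e-01]] 0.0855096588012859 0.017
```

View pics/side0.png

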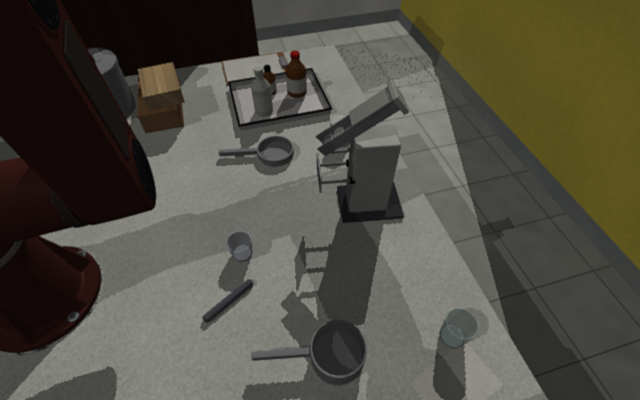

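View pics/top0.png

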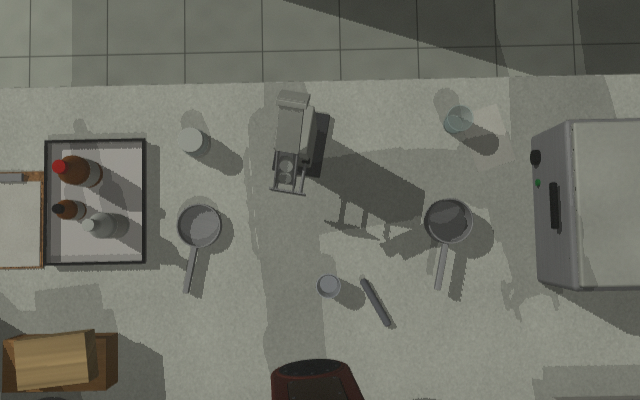

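The deep dipper is the right one in the top view (rim at about 448,220; handle to 438,288). In the side view it is at (337,350). The dispenser is at about (290,150) in the top view, with its lip and plate near (287,190).

```bash
cat > h.py <<'E'
import numpy as np,cv2
from cell import bot
def ray(n,u,v):
    i=bot.camera_info(n);f=200/np.tan(np.radians(i['vfov']/2));P=i['pose']
    return P[:3,3],P[:3,:3]@np.array([(u-i['cx'])/f,(v-i['cy'])/f,1])
def onz(n,u,v,z):
    o,d=ray(n,u,v);return o+d*(z-o[2])/d[2]
def proj(n,p):
    i=bot.camera_info(n);f=200/np.tan(np.radians(i['vfov']/2));P=i['pose']
    c=P[:3,:3].T@(np.array(p)-P[:3,3]);return c[:2]/c[2]*f+[i['cx'],i['cy']]
def tri(a,b):
    (o,d),(q,e)=ray('top',*a),ray('side',*b)
    s=np.linalg.lstsq(np.c_[d,-e],q-o,rcond=None)[0]
    p,r=o+d*s[0],q+e*s[1];return (p+r)/2,np.linalg.norm(p-r)
E
python3 - <<'E'
import cv2,numpy as np
t=cv2.imread('pics/top0.png');s=cv2.imread('pics/side0.png')
def c(im,x,y,w,h,k,W=400,H=300):
    r=cv2.resize(im[y:y+h,x:x+w],None,fx=k,fy=k,interpolation=cv2.INTER_CUBIC)
    r=np.clip(r*1.6,0,255).astype(np.uint8)
    for j in range(0,w,10): cv2.putText(r,str(x+j),(int(j*k),8),0,.3,(0,255,255)); cv2.line(r,(int(j*k),10),(int(j*k),14),(0,255,255))
    for j in range(0,h,10): cv2.putText(r,str(y+j),(0,int(j*k)+3),0,.3,(0,255,255))
    return cv2.copyMakeBorder(r,0,max(0,600-r.shape[0]),0,max(0,400-r.shape[1]),0)[:600,:400]
cv2.imwrite('pics/c1.png',np.hstack([c(t,255,85,80,120,5),c(t,410,190,80,120,5)]))
cv2.imwrite('pics/c2.png',np.hstack([c(s,310,80,100,150,4),c(s,245,300,133,100,3)]))
E
```

```text
(no output)
```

View pics/c1.png

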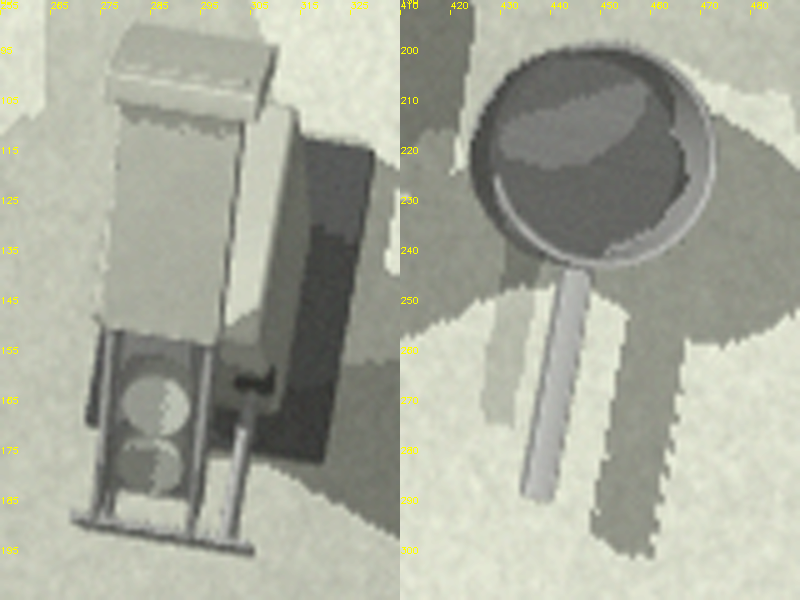

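View pics/c2.png

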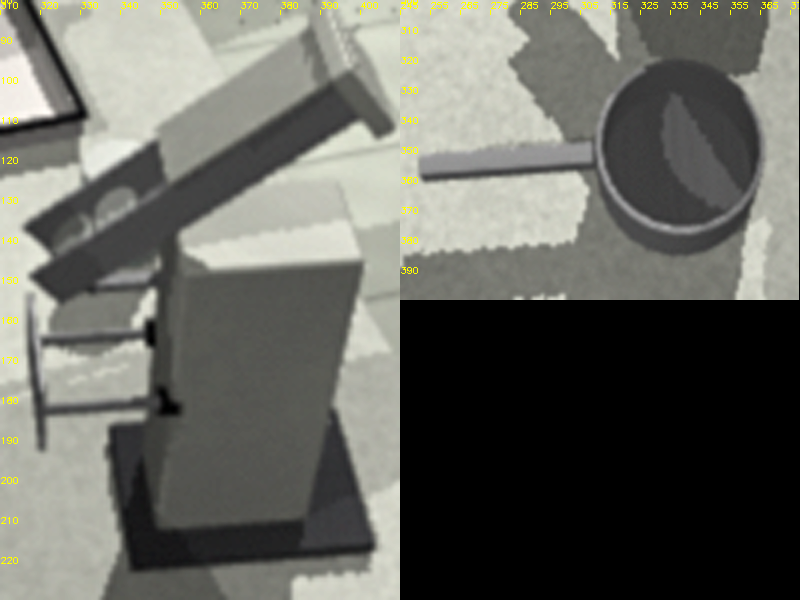

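The crops show the rim circle centred at about (448.8,220.8) in the top view. The handle runs (444.6,244) to (437.6,290). The plate's top edge runs (269.4,188.2) to (305.6,195), and the chute's upper-end edges are also clear.

Run:
```python
from h import *
np.set_printoptions(precision=4,suppress=True)
D=onz('top',448.8,220.8,.06);print('dip',D, 'r',onz('top',473,220.8,.06)-D)
print('side dip',onz('side',245+(680-400)/3,300+145/3,.06))
a=onz('top',444.6,244,.053);b=onz('top',437.6,290,.053);print('handle',a,b,np.linalg.norm(b-D))
h=a-b;print('dip yaw',np.degrees(np.arctan2(h[1],h[0])),np.degrees(np.arctan2(*(D-b)[[1,0]])))
p=onz('top',269.4,188.2,.16);q=onz('top',305.6,195,.16);print('plate',p,q,np.linalg.norm(p-q),(p+q)/2)
e=p-q;print('disp yaw from plate',np.degrees(np.arctan2(-e[0],e[1])))
# side view plate near end
print('side plate end top',onz('side',317.5,153.2,.16),'bottom',onz('side',320.5,192.5,.105))
# chute rails in top
for u,v,u2,v2 in((255+118/5,85+120/5,255+103/5,85+330/5),(255+240/5,85+120/5,255+220/5,85+345/5)):
    pass
# lip corners side view
print('lip tri', tri((255+97/5,85+515/5),(310+25/4,80+228/4)),tri((255+190/5,85+530/5),(310+30/4,80+275/4)))
```

```text
dip [ 0.5927 -0.3035  0.06  ] r [-0.0012 -0.057   0.    ]
side dip [ 0.5938 -0.3093  0.06  ]
handle [ 0.5383 -0.2932  0.053 ] [ 0.4308 -0.273   0.053 ] 0.16493148983024816
dip yaw -10.642560704182241 -10.643666691828559
plate [0.6702 0.1069 0.16  ] [0.6536 0.0284 0.16  ] 0.08021404536487434 [0.6619 0.0677 0.16  ]
disp yaw from plate -11.889910357809372
side plate end top [0.6729 0.1091 0.16  ] bottom [0.6584 0.0331 0.105 ]
lip tri (array([0.6642, 0.0885, 0.2317]), np.float64(0.00031587152019572147)) (array([0.6567, 0.0507, 0.2327]), np.float64(0.0005893370398820726))
```

Call:
apply_moves --pt "0 0 0 0 0 -1" --pt "0 0 0 0 0 -1" --pt "0 0 0 0 0 -1" --pt "0 0 0 0 0 -1" --pt "0 0 0 0 0 -1" --pt "0 0 0 0 0 -1" --pt "0 0 0 0 0 -1" --pt "0 0 0 0 0 -1" --pt "0 0 0 0 0 -1" --pt "0 0 0 0 0 -1" --pt "0 0 0 0 0 -1" --pt "0 0 0 0 0 -1" --fingers 1

```text
clock: 1.6
ee_pos: [0.1651, -0.5766, 0.2478]
orientation: [[0.089, 0.996, 0.0], [0.996, -0.089, 0.001], [0.001, -0.0, -1.0]]
force: [-0.1, 0.3, -0.1]
opening: 0.0853
gripper_force: 0.0
```

Call:
apply_moves --pt "0 0 0 0 0 -1" --pt "0 0 0 0 0 -1" --pt "0 0 0 0 0 -1" --pt "0 0 0 0 0 -1" --pt "0 0 0 0 0 -1" --pt "0 0 0 0 0 -1" --pt "0 0 0 0 0 -1" --pt "0 0 0 0 0 -1" --pt "0 0 0 0 0 -1" --pt "0 0 0 0 0 -1" --pt "0 0 0 0 0 -1" --pt "0 0 0 0 0 -1"

```text
clock: 3.1
ee_pos: [0.1651, -0.5767, 0.2479]
orientation: [[-0.896, 0.443, -0.0], [0.443, 0.896, 0.001], [0.0, 0.001, -1.0]]
force: [0.1, 0.3, 0.0]
opening: 0.0857
gripper_force: 0.0
```

Call:
apply_moves --pt "0 0 0 0 0 -1" --pt "0 0 0 0 0 -1" --pt "0 0 0 0 0 -0.77" --pt "0 0 0 0 0 0"

```text
clock: 3.6
ee_pos: [0.1651, -0.5767, 0.2479]
orientation: [[-0.983, 0.185, -0.0], [0.185, 0.983, 0.001], [0.0, 0.001, -1.0]]
force: [-0.7, 0.0, -0.7]
opening: 0.0852
gripper_force: 0.0
```

```bash
cat >> h.py <<'E'
def togo(target):
    o=bot.get_obs();R=np.array(o['orientation']);d=R.T@(np.array(target)-o['ee_pos'])
    print('t',round(o['clock'],2),'pos',np.round(o['ee_pos'],4),'yaw',np.degrees(np.arctan2(R[1,0],R[0,0])).round(2),'units',np.round(d/.5,4),'q',np.round(o['qpos'],1),'F',np.round(o['force'],1),'open',round(o['opening'],4))
E
python3 -c "
from h import *
togo([.5062,-.2873,.12])"
```

```text
t 3.6 pos [ 0.1651 -0.5767  0.2479] yaw 169.32 units [-0.5632  0.695   0.2562] q [-86.5   6.    5.6  89.6   0.  -75.8] F [-0.7  0.  -0.7] open 0.0852
```

Call:
apply_moves --pt "-0.05 0.062 0.02 0 0 0" --pt "-0.05 0.062 0.02 0 0 0" --pt "-0.05 0.062 0.02 0 0 0" --pt "-0.05 0.062 0.02 0 0 0" --pt "-0.05 0.062 0.02 0 0 0" --pt "-0.05 0.062 0.02 0 0 0" --pt "-0.05 0.062 0.02 0 0 0" --pt "-0.05 0.062 0.02 0 0 0" --pt "-0.05 0.062 0.02 0 0 0" --pt "-0.05 0.062 0.02 0 0 0" --pt "-0.063 0.075 0.02 0 0 0" --pt "0 0 0.03 0 0 0"

```text
clock: 5.1
ee_pos: [0.5079, -0.2853, 0.123]
orientation: [[-0.983, 0.183, 0.001], [0.183, 0.983, -0.0], [-0.001, 0.0, -1.0]]
force: [-0.0, -0.1, 0.1]
opening: 0.0855
gripper_force: 0.0
```

```bash
python3 -c "
from h import *
togo([.5062,-.2873,.043])
im=bot.grab_frame('side')[200:400,200:440,::-1]
cv2.imwrite('pics/g1.png',cv2.resize(im,None,fx=2.5,fy=2.5))"
```

```text
t 5.1 pos [ 0.5079 -0.2853  0.123 ] yaw 169.46 units [ 0.0027 -0.0046  0.16  ] q [-42.2   3.7  -9.8  76.4   0.  -31.6] F [-0.  -0.1  0.1] open 0.0855
```

View pics/g1.png

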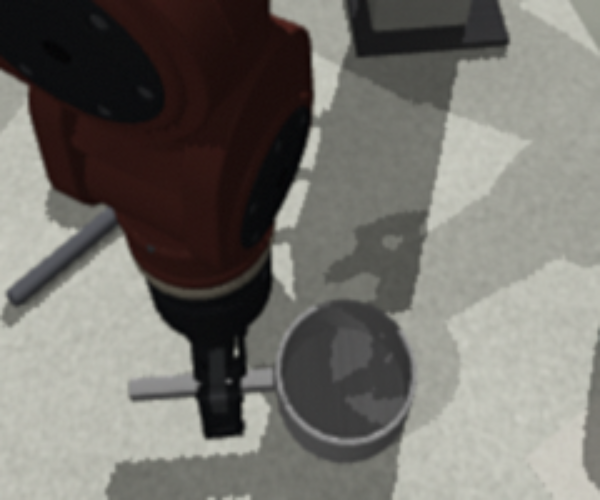

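The gripper is above the handle, just short of the pot (pot rim near 345,372 in the crop). I'll go down and close.

Call:
apply_moves --pt "0.002 -0.006 0.05 0 0 0" --pt "0 0 0.05 0 0 0" --pt "0 0 0.04 0 0 0" --pt "0 0 0.02 0 0 0" --pt "0 0 0 0 0 0"

```text
clock: 5.78
ee_pos: [0.504, -0.2901, 0.0429]
orientation: [[-0.983, 0.185, -0.001], [0.185, 0.983, 0.001], [0.001, 0.0, -1.0]]
force: [-0.0, -0.1, -0.4]
opening: 0.0855
gripper_force: 0.0
```

Call:
apply_moves --pt "0 0 0 0 0 0" --pt "0 0 0 0 0 0" --pt "0 0 0 0 0 0" --pt "0 0 0 0 0 0" --pt "0 0 0 0 0 0" --pt "0 0 0 0 0 0" --fingers -1

```text
clock: 6.52
ee_pos: [0.5046, -0.2903, 0.0436]
orientation: [[-0.983, 0.185, 0.0], [0.185, 0.983, -0.0], [-0.0, -0.0, -1.0]]
force: [-0.4, 0.3, 2.5]
opening: 0.0127
gripper_force: 60.6
```

```bash
python3 -c "
from h import *
togo([.5062,-.2873,.043])"
```

```text
t 6.53 pos [ 0.5046 -0.2903  0.0436] yaw 169.36 units [-0.002   0.0064  0.0013] q [-42.8   6.7 -15.1  68.1  -0.  -32.1] F [-0.4  0.3  2.5] open 0.0127
```

Call:
apply_moves --pt "0 0 -0.01 0 0 0" --pt "0 0 -0.02 0 0 0" --pt "0 0 -0.03 0 0 0" --pt "0 0 -0.04 0 0 0" --pt "0 0 -0.04 0 0 0" --pt "0 0 -0.04 0 0 0" --pt "0 0 -0.02 0 0 0" --pt "0 0 -0.01 0 0 0" --pt "0 0 0 0 0 0" --pt "0 0 0 0 0 0"

```text
clock: 7.78
ee_pos: [0.5041, -0.2898, 0.1475]
orientation: [[-0.983, 0.185, -0.001], [0.185, 0.983, 0.001], [0.001, 0.001, -1.0]]
force: [-0.9, 0.5, -1.7]
opening: 0.0131
gripper_force: 59.9
```

```bash
python3 -c "
from h import *
np.set_printoptions(precision=4,suppress=True)
togo([.5062,-.2873,.148])
print('cup',onz('top',328,285,.05))
im=bot.grab_frame('side')[180:380,200:440,::-1]
im2=bot.grab_frame('top')[160:300,380:500,::-1]
cv2.imwrite('pics/l1.png',np.hstack([cv2.resize(im,(480,400)),cv2.resize(im2,(320,400))]))"
```

```text
t 7.78 pos [ 0.5041 -0.2898  0.1475] yaw 169.36 units [-0.0031  0.0057 -0.001 ] q [-42.8   3.1  -7.9  79.1  -0.  -32.1] F [-0.9  0.5 -1.7] open 0.0131
cup [ 0.4475 -0.0155  0.05  ]
```

View pics/l1.png

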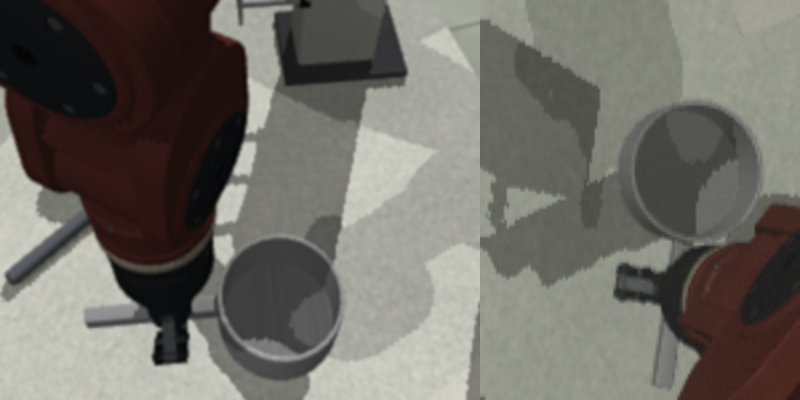

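The dipper is lifted. The rim centre is at about (340.5,329.5) in the side view and (458.7,219.9) in the top view.

```bash
python3 -c "
from h import *
np.set_printoptions(precision=4,suppress=True)
print('rim',tri((458.75,219.85),(340.5,329.5)))
f=lambda x,y:(380+(x-480)*.375,160+y*.35)
g=lambda x,y:(200+x/2,180+y/2)
R=np.array(bot.get_obs()['orientation']);c=np.array(bot.get_obs()['ee_pos'])
print('expected centre',c-R[:,0]*.088)
# near(handle) and far rim edges along handle axis, x-direction extremes
print(tri(f(700,101),g(342,297)),tri(f(680,240),g(220,300)))
yw=np.radians(-11.9);X=np.array([np.cos(yw),np.sin(yw),0]);O=np.array([.6619,.0677,0])+.012*X
for s in(-.13,-.032):
  t=O+X*s; t-=X*.088; t[2]=.1475; print(s,t); togo(t)
"
```

```text
rim (array([ 0.594 , -0.3051,  0.1491]), np.float64(0.0025473925704765834))
expected centre [ 0.5906 -0.3061  0.1475]
(array([ 0.6471, -0.3165,  0.1436]), np.float64(0.00099157739079809)) (array([ 0.5424, -0.2935,  0.1554]), np.float64(0.0036628936092894396))
-0.13 [0.4603 0.1102 0.1475]
t 7.88 pos [ 0.5042 -0.2898  0.1476] yaw 169.35 units [0.234  0.7701 0.0008] q [-42.8   3.1  -7.9  79.1  -0.  -32.1] F [-0.4  0.1 -2.9] open 0.0128
-0.032 [0.5562 0.09   0.1475]
t 7.88 pos [ 0.5042 -0.2898  0.1476] yaw 169.35 units [0.038  0.7658 0.0006] q [-42.8   3.1  -7.9  79.1  -0.  -32.1] F [-0.4  0.1 -2.9] open 0.0128
```

The dipper has sagged about 6° in the grip (far rim lower, 0.144 against 0.155), so I'll pitch the tool to level it.

Call:
apply_moves --pt "0 0 0 0 -0.2 0" --pt "0 0 0 0 -0.3 0" --pt "0 0 0 0 -0.3 0" --pt "0 0 0 0 -0.2 0" --pt "0 0 0 0 -0.15 0" --pt "0 0 0 0 0 0" --pt "0 0 0 0 0 0"

```text
clock: 8.75
ee_pos: [0.5045, -0.2901, 0.1483]
orientation: [[-0.976, 0.185, 0.113], [0.184, 0.983, -0.021], [-0.115, -0.0, -0.993]]
force: [0.3, 1.0, -1.6]
opening: 0.0129
gripper_force: 59.9
```

```bash
python3 -c "
from h import *
togo([.4603,.1102,.148])"
```

```text
t 8.75 pos [ 0.5045 -0.2901  0.1483] yaw 169.35 units [ 0.2333  0.7706 -0.0263] q [-44.6  -4.5 -15.6  73.4   3.7 -33.8] F [ 0.3  1.  -1.6] open 0.0129
```

Call:
apply_moves --pt "0.01 0.02 -0.001 0 0 0" --pt "0.015 0.04 -0.002 0 0 0" --pt "0.02 0.06 -0.002 0 0 0" --pt "0.02 0.06 -0.002 0 0 0" --pt "0.02 0.06 -0.002 0 0 0" --pt "0.02 0.06 -0.002 0 0 0" --pt "0.02 0.06 -0.002 0 0 0" --pt "0.02 0.06 -0.002 0 0 0" --pt "0.02 0.06 -0.002 0 0 0" --pt "0.02 0.06 -0.002 0 0 0" --pt "0.02 0.06 -0.003 0 0 0" --pt "0.015 0.06 -0.003 0 0 0"

```text
clock: 10.25
ee_pos: [0.4559, 0.0562, 0.1481]
orientation: [[-0.976, 0.184, 0.113], [0.183, 0.983, -0.021], [-0.115, 0.0, -0.993]]
force: [0.3, -0.5, -2.9]
opening: 0.0133
gripper_force: 59.9
```

Call:
apply_moves --pt "0.008 0.05 -0.002 0 0 0" --pt "0.005 0.03 -0.001 0 0 0" --pt "0 0.02 0 0 0 0" --pt "0 0.01 0 0 0 0" --pt "0 0 0 0 0 0" --pt "0 0 0 0 0 0"

```text
clock: 11.0
ee_pos: [0.4603, 0.1094, 0.1487]
orientation: [[-0.976, 0.185, 0.113], [0.184, 0.983, -0.022], [-0.115, -0.0, -0.993]]
force: [-0.4, 0.5, -2.1]
opening: 0.0128
gripper_force: 59.9
```

```bash
python3 -c "
from h import *
togo([.4603,.1102,.148])
a=bot.grab_frame('side')[80:280,190:430,::-1]
b=bot.grab_frame('top')[100:300,230:350,::-1]
cv2.imwrite('pics/d1.png',np.hstack([cv2.resize(a,(480,400)),cv2.resize(b,(240,400))]))"
```

```text
t 11.0 pos [0.4603 0.1094 0.1487] yaw 169.32 units [0.0004 0.0015 0.0015] q [ -1.9 -25.1 -33.   75.6  -1.    8.7] F [-0.4  0.5 -2.1] open 0.0128
```

View pics/d1.png

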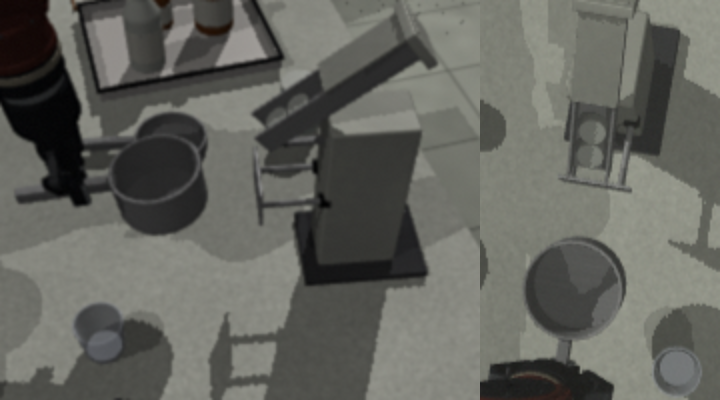

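The dipper hangs in front of the mouth and looks about level. Rim centre is at about (155,168) in the side crop and (576,287) in the top crop.

```bash
python3 -c "
from h import *
np.set_printoptions(precision=4,suppress=True)
f=lambda x,y:(230+(x-480)/2,100+y/2)
g=lambda x,y:(190+x/2,80+y/2)
c=tri(f(576,287),g(156,168));print(c)
print('far/near',tri(f(580,237),g(204,160)),tri(f(568,338),g(110,182)))
yw=np.radians(-11.9);X=np.array([np.cos(yw),np.sin(yw)]);Y=np.array([-X[1],X[0]]);O=np.array([.6619,.0677])+.012*X
d=c[0][:2]-O;print('disp frame',d@X,d@Y)
# plate centre recheck from this top picture
p=onz('top',*f(560,180),.16);q=onz('top',*f(631,189),.16);print(p,q,(p+q)/2)
e=bot.get_obs()['ee_pos'];X3=np.r_[X,0]
togo(e+X3*.1)
"
```

```text
(array([0.5501, 0.0882, 0.179 ]), np.float64(0.00019331374404160778))
far/near (array([0.604 , 0.0827, 0.182 ]), np.float64(0.0017359707470791894)) (array([0.4958, 0.0995, 0.1602]), np.float64(0.0011323098794330873))
disp frame -0.12562138682187782 -0.0030126737692573254
[0.6662 0.1057 0.16  ] [0.6547 0.0286 0.16  ] [0.6605 0.0672 0.16  ]
t 11.1 pos [0.4603 0.1095 0.1488] yaw 169.31 units [-0.1986 -0.0042  0.0229] q [ -1.9 -25.1 -33.   75.6  -1.    8.8] F [ 0.6 -0.1 -2. ] open 0.0132
```

Run:
```python
from h import *
def c(im,x,y,w,h,k):
    r=cv2.resize(im[y:y+h,x:x+w],None,fx=k,fy=k,interpolation=cv2.INTER_CUBIC)
    r=np.clip(r*1.8,0,255).astype(np.uint8)
    for j in range(0,w,10): cv2.putText(r,str(x+j),(int(j*k),8),0,.3,(0,255,255))
    for j in range(0,h,10): cv2.putText(r,str(y+j),(0,int(j*k)+3),0,.3,(0,255,255))
    return r
a=c(bot.grab_frame('side')[:,:,::-1],195,140,100,60,8)[:300*2]
b=c(bot.grab_frame('top')[:,:,::-1],240,210,100,62,8)
# expected level rim drawn from TCP: centre & points
o=bot.get_obs();e=np.array(o['ee_pos']);yw=np.radians(-10.66);X=np.array([np.cos(yw),np.sin(yw),0])
C=e+X*.089;C[2]=e[2]+.002+.015
for t in np.radians(range(0,360,15)):
    p=C+.054*np.array([np.cos(t),np.sin(t),0])
    for im,n,x,y in((a,'side',195,140),(b,'top',240,210)):
        u=proj(n,p);cv2.circle(im,(int((u[0]-x+.5)*8),int((u[1]-y+.5)*8)),2,(0,0,255),-1)
a=cv2.resize(a,(700,420))[:300];b=b[:,:]
cv2.imwrite('pics/z1.png',np.vstack([cv2.resize(c(bot.grab_frame('side')[:,:,::-1],195,140,1,1,1),(700,1)),a,cv2.resize(b,(700,434))[:299]]))
cv2.imwrite('pics/z1.png',np.vstack([a,cv2.resize(b,(700,434))[:299]]))
```

```text
(no output)
```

View pics/z1.png

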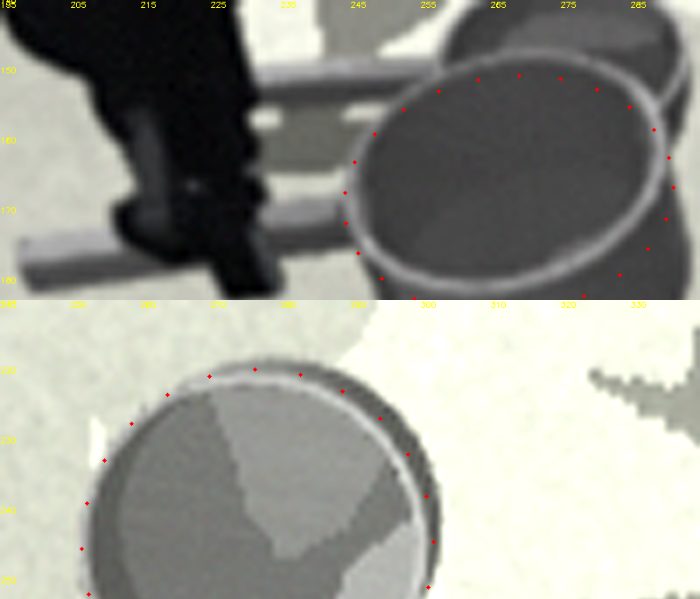

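The overlay of a level rim shows the dipper tilted up by about the pitch I added. So there was no real sag and I'll undo the tilt.

Call:
apply_moves --pt "0 0 0 0 0.2 0" --pt "0 0 0 0 0.3 0" --pt "0 0 0 0 0.3 0" --pt "0 0 0 0 0.2 0" --pt "0 0 0 0 0.13 0" --pt "0 0 0 0 0 0" --pt "0 0 0 0 0 0"

```text
clock: 12.12
ee_pos: [0.4602, 0.11, 0.1488]
orientation: [[-0.983, 0.185, 0.002], [0.185, 0.983, -0.001], [-0.002, -0.0, -1.0]]
force: [-0.7, 0.6, -3.1]
opening: 0.0131
gripper_force: 59.9
```

```bash
cat > ov.py <<'E'
from h import *
import sys
def c(im,x,y,w,h,k):
    r=cv2.resize(im[y:y+h,x:x+w],None,fx=k,fy=k,interpolation=cv2.INTER_CUBIC)
    return np.clip(r*1.8,0,255).astype(np.uint8)
A=(195,100,140,90);B=(230,160,100,110)
a=c(bot.grab_frame('side')[:,:,::-1],*A,5);b=c(bot.grab_frame('top')[:,:,::-1],*B,2.5)
o=bot.get_obs();e=np.array(o['ee_pos']);yw=np.radians(-10.66);X=np.array([np.cos(yw),np.sin(yw),0])
C=e+X*.089;C[2]=e[2]+.017
for t in np.radians(range(0,360,15)):
    p=C+.054*np.array([np.cos(t),np.sin(t),0])
    for im,n,x,y,k in((a,'side',*A[:2],5),(b,'top',*B[:2],2.5)):
        u=proj(n,p);cv2.circle(im,(int((u[0]-x+.5)*k),int((u[1]-y+.5)*k)),1,(0,0,255),-1)
b=cv2.copyMakeBorder(b,0,a.shape[0]-b.shape[0],0,0,0) if b.shape[0]<a.shape[0] else b[:a.shape[0]]
# stacked vertically within 800x600
out=np.hstack([cv2.resize(a,(540,347)),cv2.resize(b,None,fx=347/b.shape[0],fy=347/b.shape[0])])
cv2.imwrite(sys.argv[1],out[:,:800])
yw=np.radians(-11.9);X=np.array([np.cos(yw),np.sin(yw),0]);Y=np.array([-X[1],X[0],0]);O=np.array([.6615,.0675,0])+.012*X
d=C-O;print('dipper in disp',d@X,d@Y,'F along X',np.array(o['force'])@X)
t=e+X*(-.034-d@X)-Y*(d@Y);t[2]=.148;togo(t)
E
python3 ov.py pics/z2.png
```

```text
dipper in disp -0.12877960357004917 0.001966548896799664 F along X 0.2300939651242067
t 12.22 pos [0.4602 0.11   0.1489] yaw 169.36 units [-0.1894 -0.0081  0.0022] q [ -2.4 -16.6 -26.1  80.4  -0.    8.2] F [ 0.2 -0.3 -3.2] open 0.0128
```

View pics/z2.png

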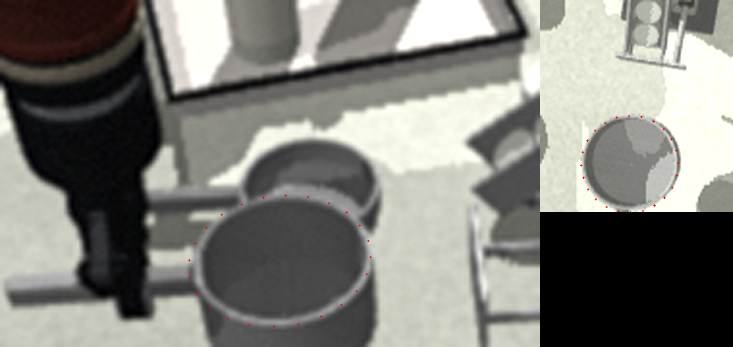

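The dipper is level now: the rim coincides with the predicted dots in both views. Next is the push, 95 mm.

Call:
apply_moves --pt "-0.015 -0.002 0 0 0 0" --pt "-0.03 -0.002 0 0 0 0" --pt "-0.03 -0.002 0 0 0 0" --pt "-0.03 -0.002 0 0 0 0" --pt "-0.025 0 0 0 0 0" --pt "-0.02 0 0 0 0 0" --pt "-0.02 0 0 0 0 0" --pt "-0.015 0 0 0 0 0" --pt "-0.005 0 0 0 0 0" --pt "0 0 0 0 0 0" --pt "0 0 0 0 0 0" --pt "0 0 0 0 0 0"

```text
clock: 13.72
ee_pos: [0.5526, 0.0885, 0.149]
orientation: [[-0.983, 0.185, 0.002], [0.185, 0.983, -0.0], [-0.002, -0.0, -1.0]]
force: [-4.5, -0.0, -3.0]
opening: 0.0125
gripper_force: 59.9
```

Call:
apply_moves --pt "0 0 0 0 0 0" --pt "0 0 0 0 0 0" --pt "0 0 0 0 0 0" --pt "0 0 0 0 0 0" --pt "0 0 0 0 0 0" --pt "0 0 0 0 0 0"

```text
clock: 14.48
ee_pos: [0.5529, 0.0884, 0.149]
orientation: [[-0.983, 0.185, 0.002], [0.185, 0.983, -0.0], [-0.002, -0.0, -1.0]]
force: [-4.6, -1.1, -3.5]
opening: 0.013
gripper_force: 59.9
```

```bash
python3 ov.py pics/z3.png
```

```text
dipper in disp -0.03362389913853769 4.028162218090588e-05 F along X -4.486025707716524
t 14.57 pos [0.5529 0.0885 0.149 ] yaw 169.36 units [ 0.0008 -0.0001  0.002 ] q [ -4.3  -0.9 -11.8  79.   -0.    6.4] F [-4.4  0.7 -3.8] open 0.0129
```

View pics/z3.png

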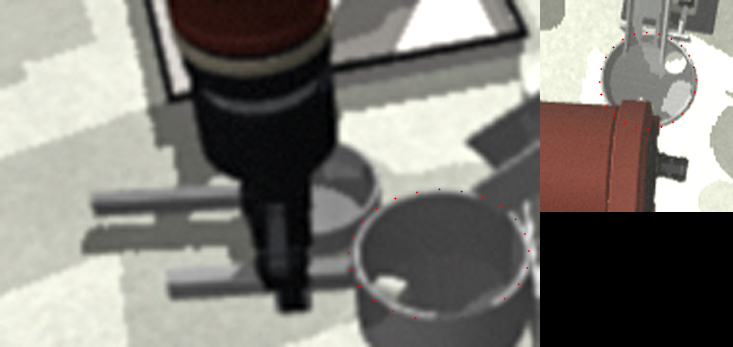

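The push is at full depth (32 mm). A white stopper shows in the dipper in both views (side about 296,174; top about 300,194). I've used all 10 views, so I'll count the stoppers numerically.

```bash
cat > cnt.py <<'E'
from h import *
np.set_printoptions(precision=4,suppress=True,linewidth=150)
o=bot.get_obs();e=np.array(o['ee_pos']);yw=np.radians(-10.66);X=np.array([np.cos(yw),np.sin(yw),0]);C=e+X*.089;C[2]=e[2]-.043
for n in('top','side'):
    im=bot.grab_frame(n);
    m=np.zeros(im.shape[:2],np.uint8)
    cv2.fillPoly(m,[np.array([proj(n,C+[.05*np.cos(t),.05*np.sin(t),.06]) for t in np.linspace(0,6.28,40)]).round().astype(int)],255)
    for th in(110,140,170):
        w=((im.min(2)>th)&(m>0)).astype(np.uint8)
        k,_,s,c=cv2.connectedComponentsWithStats(w)
        for i in range(1,k):
            if s[i,4]>8: print(n,th,s[i],c[i],'onfloor+18 rel dipper',(onz(n,*c[i],C[2]+.02)-C)[:2])
E
python3 cnt.py
python3 - <<'E'
from h import *
np.set_printoptions(precision=4,suppress=True)
print(tri((300,193.7),(296,174)))
b=bot.grab_frame('top').min(2);a=cv2.imread('pics/top0.png').min(2)
print(a[152:194:3,278:296:3]);print(b[152:194:3,278:296:3])
E
```

```text
top 110 [295 190  11   8  69] [299.9855 193.5362] onfloor+18 rel dipper [ 0.0193 -0.0295]
top 110 [299 209   9  11  23] [303.6957 214.3913] onfloor+18 rel dipper [-0.0276 -0.037 ]
top 140 [295 190  11   7  48] [300.0625 193.5   ] onfloor+18 rel dipper [ 0.0194 -0.0297]
side 110 [294 172   6   3  11] [296.2727 172.9091] onfloor+18 rel dipper [-0.0259  0.0197]
(array([0.6301, 0.0426, 0.1753]), np.float64(0.05124073103601103))
[[ 53  75  74  81 102  92]
 [ 56  71  70  68  73  57]
 [ 55  59  63  65  67  58]
 [ 61  72  90  89  80  60]
 [ 61  90  89  89 112  56]
 [ 67  89  88  91 110  57]
 [ 57  64  91  94 106  57]
 [ 57  82  88  98  64  57]
 [ 62  68  67  88  91  64]
 [ 61  68  69  88  86  70]
 [ 60  67  65  83  55  75]
 [105 118 115 117 105  73]
 [ 97 111 110 114 116  73]
 [ 66  55  71  96  97  79]]
[[ 54  83  82  88 113 104]
 [ 55  83  81  80  80  63]
 [ 56  81  79  81  80  63]
 [ 62  81  82  83  80  62]
 [ 66  84  80  81  79  61]
 [ 73  80  81  82  80  63]
 [ 79  79  53  53  72  63]
 [ 78  80  91  76  80  62]
 [ 61  81  98 116  81  74]
 [ 62  80  64  66  78  94]
 [ 62  78  79  75  80 102]
 [ 71  69  89  88  86 104]
 [ 71  71  87  85  86  98]
 [ 72  71  70  88  87  95]]
```

Two distinct stoppers are in the dipper: the rays pass 51 mm apart, and the positions are (+19,−30) and (−26,+20) mm from its centre. The chute is now uniformly empty. Retreat and return.

Call:
apply_moves --pt "0.005 0 0 0 0 0" --pt "0.01 0 0 0 0 0" --pt "0.015 0 0 0 0 0" --pt "0.02 0 0 0 0 0" --pt "0.03 0 0 0 0 0" --pt "0.03 0 0 0 0 0" --pt "0.03 0 0 0 0 0" --pt "0.025 -0.01 0 0 0 0" --pt "0.015 -0.02 0 0 0 0" --pt "0.01 -0.035 0 0 0 0" --pt "0.005 -0.045 0 0 0 0" --pt "0 -0.05 0 0 0 0"

```text
clock: 16.23
ee_pos: [0.4423, 0.0269, 0.1492]
orientation: [[-0.983, 0.184, 0.004], [0.184, 0.983, -0.001], [-0.004, -0.0, -1.0]]
force: [0.6, -0.4, -2.7]
opening: 0.0127
gripper_force: 59.9
```

Call:
apply_moves --pt "0 -0.05 0 0 0 0" --pt "-0.01 -0.05 0 0 0 0" --pt "-0.02 -0.05 0 0 0 0" --pt "-0.025 -0.05 0 0 0 0" --pt "-0.025 -0.05 0 0 0 0" --pt "-0.025 -0.05 0 0 0 0" --pt "-0.025 -0.05 0 0 0 0" --pt "-0.025 -0.05 0 0 0 0" --pt "-0.025 -0.05 0 0 0 0" --pt "-0.02 -0.05 0 0 0 0" --pt "-0.01 -0.04 0 0 0 0" --pt "0 -0.03 0 0 0 0"

```text
clock: 17.73
ee_pos: [0.4926, -0.2728, 0.1491]
orientation: [[-0.983, 0.185, 0.002], [0.185, 0.983, -0.001], [-0.002, -0.0, -1.0]]
force: [0.1, -0.6, -2.1]
opening: 0.0132
gripper_force: 59.9
```

```bash
python3 -c "
from h import *
togo([.5046,-.2903,.0436])"; python3 cnt.py
```

```text
t 17.73 pos [ 0.4926 -0.2728  0.1491] yaw 169.33 units [-0.0296 -0.0299  0.2112] q [-42.3  -0.4 -11.3  79.    0.1 -31.6] F [ 0.1 -0.6 -2.1] open 0.0132
top 110 [457 214  11   8  68] [462.3235 217.2794] onfloor+18 rel dipper [ 0.0187 -0.0294]
top 110 [470 222   8  22  25] [474.84 233.08] onfloor+18 rel dipper [-0.017 -0.056]
top 110 [444 235   6   9  34] [446.1765 238.9118] onfloor+18 rel dipper [-0.0286  0.0082]
top 140 [457 214  11   7  47] [462.4681 217.1702] onfloor+18 rel dipper [ 0.019  -0.0298]
top 140 [444 235   3   5  10] [444.9 237.4] onfloor+18 rel dipper [-0.0252  0.011 ]
side 110 [302 297  11  15  18] [305.5556 304.5   ] onfloor+18 rel dipper [-0.0291  0.0536]
side 110 [300 313   2  15  20] [300.6  319.25] onfloor+18 rel dipper [-0.0449  0.0291]
side 110 [306 323  12  11  89] [311.4494 327.4944] onfloor+18 rel dipper [-0.03    0.0092]
side 110 [302 329  35  22 142] [322.2394 344.9648] onfloor+18 rel dipper [-0.0201 -0.0254]
side 110 [339 334  12  14 110] [343.5364 340.5364] onfloor+18 rel dipper [ 0.0178 -0.0285]
side 140 [307 323  11   8  59] [311.9661 326.3729] onfloor+18 rel dipper [-0.0286  0.0108]
side 140 [339 335  11  13  89] [343.4045 340.9438] onfloor+18 rel dipper [ 0.0174 -0.0291]
side 140 [320 348  15   3  15] [327.     349.4667] onfloor+18 rel dipper [-0.0144 -0.0349]
side 170 [308 324   9   5  28] [312.2857 325.3929] onfloor+18 rel dipper [-0.0276  0.0124]
side 170 [340 335  10  12  77] [343.6104 341.013 ] onfloor+18 rel dipper [ 0.0177 -0.0293]
```

Both views agree on two stoppers in the dipper, at (+19,−29) and (−28,+11) mm. Now lower.

Call:
apply_moves --pt "-0.01 -0.01 0.005 0 0 0" --pt "-0.01 -0.01 0.015 0 0 0" --pt "-0.01 -0.01 0.025 0 0 0" --pt "0 0 0.03 0 0 0" --pt "0 0 0.03 0 0 0" --pt "0 0 0.03 0 0 0" --pt "0 0 0.025 0 0 0" --pt "0 0 0.02 0 0 0" --pt "0 0 0.012 0 0 0" --pt "0 0 0.008 0 0 0" --pt "0 0 0.006 0 0 0" --pt "0 0 0 0 0 0"

```text
clock: 19.32
ee_pos: [0.505, -0.2892, 0.0461]
orientation: [[-0.983, 0.185, 0.002], [0.185, 0.983, -0.0], [-0.002, -0.0, -1.0]]
force: [-0.2, 0.6, -2.3]
opening: 0.0129
gripper_force: 60.0
```

```bash
python3 -c "
from h import *
togo([.5046,-.2903,.0436])"
```

```text
t 19.32 pos [ 0.505  -0.2892  0.0461] yaw 169.36 units [ 0.0005 -0.0023  0.005 ] q [-42.7   6.5 -15.1  68.3   0.1 -32.1] F [-0.2  0.6 -2.3] open 0.0129
```

Call:
apply_moves --pt "0 0 0.002 0 0 0" --pt "0 0 0.002 0 0 0" --pt "0 0 0.002 0 0 0" --pt "0 0 0 0 0 0"

```text
clock: 19.82
ee_pos: [0.5051, -0.2894, 0.0437]
orientation: [[-0.983, 0.185, 0.002], [0.185, 0.983, -0.001], [-0.002, -0.0, -1.0]]
force: [-2.2, 1.0, 3.0]
opening: 0.0131
gripper_force: 60.7
```

Contact: the vertical force went from −2.3 to +3.0 N, so the dipper stands on the bench. Release, wait, go up.

Call:
apply_moves --pt "0 0 0 0 0 0" --pt "0 0 0 0 0 0" --pt "0 0 0 0 0 0" --pt "0 0 0 0 0 0" --pt "0 0 0 0 0 0" --pt "0 0 0 0 0 0" --pt "0 0 0 0 0 0" --fingers 1

```text
clock: 20.7
ee_pos: [0.505, -0.2892, 0.0431]
orientation: [[-0.983, 0.185, 0.002], [0.185, 0.983, -0.0], [-0.002, -0.0, -1.0]]
force: [0.5, -0.3, -0.2]
opening: 0.0851
gripper_force: 0.0
```

Call:
apply_moves --pt "0 0 -0.01 0 0 0" --pt "0 0 -0.03 0 0 0" --pt "0 0 -0.05 0 0 0" --pt "0 0 -0.06 0 0 0" --pt "0 0 -0.06 0 0 0" --pt "0 0 -0.05 0 0 0" --pt "0 0 -0.03 0 0 0" --pt "0 0 0 0 0 0" --pt "0 0 0 0 0 0"

```text
clock: 21.82
ee_pos: [0.5044, -0.2889, 0.1871]
orientation: [[-0.983, 0.185, 0.001], [0.185, 0.983, 0.0], [-0.001, 0.001, -1.0]]
force: [-0.3, 0.2, -1.1]
opening: 0.0856
gripper_force: 0.0
```

```bash
sed -i 's/C\[2\]=e\[2\]-.043/C[2]=0 if len(__import__("sys").argv)>1 else e[2]-.043/' cnt.py; python3 cnt.py x | grep -E '1[47]0 '; python3 -c "
from h import *
togo([.5046,-.2903,.0436])
# rim circle in top picture vs. first picture
g=cv2.cvtColor(bot.grab_frame('top'),cv2.COLOR_RGB2GRAY);h=cv2.imread('pics/top0.png',0)
for q in(h,g):
    c=cv2.HoughCircles(q[180:260,400:500],cv2.HOUGH_GRADIENT,1,50,param1=80,param2=12,minRadius=21,maxRadius=27);print(c)
"
```

```text
top 140 [459 210   4   5  13] [460.4615 212.    ] onfloor+18 rel dipper [ 0.0224 -0.0365]
top 140 [442 232   3   5  10] [443.2 234.1] onfloor+18 rel dipper [-0.0304  0.0074]
side 140 [316 350   9   8  48] [319.8125 353.0833] onfloor+18 rel dipper [-0.0308  0.0088]
side 140 [314 359   4   6   9] [315.4444 361.5556] onfloor+18 rel dipper [-0.0435 -0.0042]
side 140 [349 364   7   9  29] [352.3448 367.8276] onfloor+18 rel dipper [ 0.0221 -0.0352]
side 170 [316 350   8   6  29] [319.9655 352.3448] onfloor+18 rel dipper [-0.0302  0.01  ]
side 170 [350 365   6   6  19] [352.7368 367.5789] onfloor+18 rel dipper [ 0.023 -0.035]
t 21.93 pos [ 0.5043 -0.2887  0.1868] yaw 169.35 units [-0.0011 -0.0032  0.2864] q [-42.7   2.5  -4.5  83.1   0.1 -32.1] F [ 0.5  0.  -0.3] open 0.0852
[[[48.5 41.5 24.1]]]
[[[48.5 40.5 21.8]]]
```

The dipper is back where it was (rim within a pixel), both stoppers are inside, and the arm is clear.

```bash
python3 -c "
from cell import bot
print(bot.close_job())"
```

```text
the job is handed in; nothing more can be done
None
```

The job is handed in at about 22 s: the deep dipper is back on the bench within a pixel (about 2 mm) of where it was found, released, with both stoppers seen inside it in both camera views.

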